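Set the loupe stand from its bottom stop

ROBOT

A 7-joint arm with a two-finger parallel gripper is mounted at the origin on a cart in front of the work surface, level with it; the furniture and walls round the work are solid. World frame = base frame: x ahead of the robot, y to its left, z up, the work surface at z = 0. Lengths are in m, angles in rad, forces in N, time in s.
With the tool pointing down it reaches from about 0.4 to 0.85 m from the base axis. Payload 10.4 kg.
Tool frame: the origin (TCP) lies at the very end of the fingers, on their centre line; the grasp point (between the pads) lies 19 mm behind it; z points along the fingers, y is the direction in which the jaws open and shut (so a half turn about z gives the same grasp; the last joint's range is limited). The gripper opens to 85 mm and grips with 20 to 120 N. Pads are 22 mm wide; open, the fingers measure 114 mm over their backs; the gripper's body (76 mm by 85 mm) begins 54 mm behind the grasp point. The pads swing forward as they close: fully open they stand 13 mm farther back than shut.
Start: joints at [-1.263, 0.332, -0.065, 1.46, 0.022, 1.35, -0.088], TCP at [0.203, 0.591, 0.231] pointing down, gripper open.
Joint ranges: [-2.6, 2.6], [-0.5, 2.12], [-1.47, 1.34], [0.16, 2.42], [-1.27, 4.41], [0.06, 2.06], [-2.6, 2.6]. Speed limits (rad/s): [2.22, 2.22, 2.79, 2.79, 3.14, 3.14, 3.14].

INTERFACE

Orientations are given as a unit quaternion [x, y, z, w].
In Python, from workcell import manip gives the robot as it stands.
- The arm moves only by the tool arm_command, never from a script. Its arguments are lists of equal length, an entry for each row: "slide": the shift along the tool's x, y, z in mm, a list of three; "turn": the turn about the tool's z in degrees; "grip": the closure, from 0 (fully open) to 1 (shut). In form: {"slide": [[tx, ty, tz], ...], "turn": [turn, ...], "grip": [grip, ...]}. A call has 1 to 10 rows; each row shifts and turns the commanded pose from where the row before left it, along the tool's axes as they then stand; what a row does not reach is not made up. A row lasts 1/12 s, in which the tool goes at most 41.7 mm and 7.16 degrees, less where a joint would pass 70% of its speed; a pose out of reach is approached as far as the arm can. A call with a gripper value outside its range is refused whole. The fingers move at their own pace and stop on an object; "newtons" is the grip in N (left out, the last holds). Time passes only in rows, so rows that do not move let the fingers close. It gives the time, the measured TCP pose, the force and the opening at its end, in the units of the state.
- manip.get_obs(): the state, without advancing time (a new reading comes with each control period).
- manip.camera(name): name is "side" or "top"; returns the picture (480x640x3 uint8, blue, green, red); there is no depth.
- manip.camera_info(name): a dict with "fx", "fy", "cx", "cy" (pixels), "rvec" (rotation vector, rad) and "tvec" (3), from world to camera coordinates, as OpenCV has them. Camera axes: x right, y down, z forward; pixel columns grow to the right and rows downward; lengths in m; the calibration is good to about 2 mm. A picture is of the moment at which its call begins. camera_info takes no time and is no camera call.
- manip.hand_in(): hands the job in, once; it reports no verdict.
Trained networks look in the newest picture that a camera, given by its name, has taken for a name from the list of things; names that differ only in an ending like _2 or _b are one class to them, and where a whole thing is asked for, a point or a joint stands for the part that bears it (a point fixed in the world has none). Each returns a list of dicts, best first, with "score" (0 to 1); they miss things now and then, are a little off and sometimes report something else, mostly with a low value. They report only what shows in the picture. A call takes as long as a camera call. They do not tell look-alikes from the thing itself.
- manip.cut_out(target, camera): "pixels" (480x640 bool, what is visible of it).
- manip.tip_of(target, camera): "xyz" ([x, y, z] in m, in the coordinates of the camera as it stood for that picture, good to about 4 mm: a listed point, or the origin of a listed thing).
The state is a dict: "clock": time; "joint_pos": joint angles; "joint_velocities": joint speeds; "tau": joint torques, N m; "position": TCP position; "ee_rot": TCP orientation; "ft_force": force on the tool from outside, world axes, zero at the start; "torque": the same for the moment, N m; "grip_width": opening from 0.0 (shut) to 1.0 (fully open).
Only numpy, scipy, OpenCV 4.12 (cv2) and the standard library are available. Lean on these libraries where they do the work, as an engineer would, in place of code of your own. Each camera call takes 0.05 s, during which the arm holds its last target.

TASK

Set up the loupe stand for the specimen on its tray: with the tray still out, wind the crank down until the loupe carriage comes gently against its bottom stop, then wind it back up exactly three full turns. After that push the specimen tray fully home under the loupe and let go; never force the crank so that the stand tips or shifts, and leave the other things on the bench where they are.

Things in the scene. Friction and masses are not known exactly. Their poses are not given: they have to be found in the camera images.
- stand: Grey base plate 200 x 190 mm with an aluminium column; it weighs about 6 kg and stands loose on four rubber feet, so that more than about 20 N sideways at the crank lifts or shifts it. Origin at the underside of the base; z up, x from the loupe (front) to the column (back), y along the tray's travel, towards the side where the tray comes out.
- screw_axis (a point): Point on the vertical axis about which the crank turns, 216 mm above the bench, at the height of the middle of the crank's grip. 55 mm behind the stand's origin along its x.
- grip_mid (a point): Middle of the crank's black upright grip: 20 mm across, 50 mm tall (25 mm above and below this point), revolving freely on its pin, 40 mm from the screw axis. Turning the crank clockwise seen from above lowers the loupe, anticlockwise raises it, 2 mm a turn. It turns with about 2 N at the grip; the bottom stop is hard and lies between half a turn and one and a half turns below the start. The crank has no dial or mark.
- loupe_tip (a point): Centre of the underside of the black loupe (36 mm across, 30 mm tall), carried by the carriage on the column. At its bottom stop it is lower than the specimen's top would be; three turns up it clears it.
- tray (a joint): Travel of the aluminium specimen tray in m: 0 drawn out (as at the start), 0.085 fully home with the dish under the loupe. It slides against about 3 N along the stand's -y and stays where it is left.
- tray_knob (a point): Middle of the black upright knob on the outer end of the tray: 17 mm across, from 17 mm below to 17 mm above this point; the tray's top lies 23 mm below.
- specimen_mid (a point): Centre of the brown rough mineral, 40 x 56 x 26 mm, lying loose in the glass dish on the tray.
- tweezers: Bystander: steel tweezers 122 mm long lying flat; origin at the centre of the underside.
- dish_a: Bystander: glass dish 99 mm across, 16 mm tall, with a small stone in it; origin at the centre of the underside.
- galena: Bystander: grey stone 30 x 36 x 21 mm; origin at the centre of the underside.
Not all that is in view belongs to the job. Leave any black look-alike of the part that bears specimen_mid alone.

How it is judged:
By the outcome, as a careful person would: the job done as asked, in the order asked, and still so for the second after the job is handed in, with the robot touching nothing.
It also fails if it takes over 72 s, if anything falls off the work surface, if the arm or the gripper's body presses on something with over 40 N, if the wrist force passes 120 N, or if a joint passes its speed limit or range.

## Working session

There is one attempt and no reset: what is moved stays moved. The work goes in short steps, Python scripts to look and compute and a tool call to move; the robot and the scene stay as the last step left them, time stands still between calls to the robot, and variables do not carry over. Pictures are saved under pics/ and viewed, and the job is handed in when it is done.

Besides the shell and the picture viewer there is one more tool, called as name([rows], argument=value, ...), one row to a line, values as JSON. arm_command: Moves the arm, as the interface text tells. Its arguments: {"type":"object","properties":{"slide":{"type":"array","items":{"type":"array","items":{"type":"number"}}},"turn":{"type":"array","items":{"type":"number"}},"grip":{"type":"array","items":{"type":"number"}},"newtons":{"type":"number"}},"required":["slide","turn","grip"]}

```bash
ls; mkdir -p pics; cat > h.py <<'E'
import numpy as np, cv2
from workcell import manip
from scipy.spatial.transform import Rotation as R
def cam(n):
    i=manip.camera_info(n); Rm=cv2.Rodrigues(np.array(i['rvec'],float))[0]; return i,Rm,np.array(i['tvec'],float).ravel()
def world(p,n):
    i,Rm,t=cam(n); return Rm.T@(np.array(p)-t)
def proj(P,n):
    i,Rm,t=cam(n); c=Rm@np.array(P,float)+t; return np.array([i['fx']*c[0]/c[2]+i['cx'],i['fy']*c[1]/c[2]+i['cy']])
def ray(u,v,n):
    i,Rm,t=cam(n); d=Rm.T@np.array([(u-i['cx'])/i['fx'],(v-i['cy'])/i['fy'],1]); return -Rm.T@t,d
def at_z(u,v,z,n):
    o,d=ray(u,v,n); return o+d*(z-o[2])/d[2]
E
python3 - <<'E'
from h import *
for n in ['side','top']:
    im=manip.camera(n); cv2.imwrite(f'pics/{n}0.png',im)
    for t in ['stand','screw_axis','grip_mid','loupe_tip','tray_knob','specimen_mid','tweezers','dish_a','galena']:
        try:
            print(n,t,[(round(d['score'],2),world(d['xyz'],n).round(3).tolist(),proj(world(d['xyz'],n),n).round(0).tolist()) for d in manip.tip_of(t,n)])
        except Exception as e: print(n,t,e)
o=manip.get_obs(); print(o)
E
```

```text
pics
side stand [(0.87, [0.54, -0.003, 0.002], [316.0, 288.0])]
side screw_axis [(0.61, [0.589, -0.013, 0.216], [292.0, 224.0]), (0.36, [0.549, 0.195, 0.058], [328.0, 348.0])]
side grip_mid [(0.63, [0.637, -0.015, 0.217], [269.0, 226.0])]
side loupe_tip [(0.83, [0.503, 0.009, 0.058], [333.0, 275.0])]
side tray_knob [(0.8, [0.546, 0.194, 0.056], [329.0, 347.0])]
side specimen_mid [(0.79, [0.42, 0.246, 0.014], [393.0, 371.0])]
side tweezers [(0.64, [0.519, 0.094, 0.046], [333.0, 309.0]), (0.61, [0.386, -0.31, 0.001], [354.0, 191.0])]
side dish_a [(0.57, [0.586, -0.358, 0.0], [278.0, 188.0])]
side galena [(0.56, [0.453, -0.29, 0.004], [330.0, 198.0]), (0.18, [0.589, -0.013, 0.217], [292.0, 224.0])]
top stand [(0.84, [0.542, -0.002, 0.002], [278.0, 238.0])]
top screw_axis [(0.73, [0.593, -0.01, 0.216], [276.0, 203.0])]
top grip_mid [(0.67, [0.631, -0.017, 0.215], [280.0, 183.0])]
top loupe_tip [(0.86, [0.502, 0.003, 0.052], [274.0, 255.0]), (0.42, [0.518, 0.1, 0.045], [230.0, 247.0])]
top tray_knob [(0.82, [0.549, 0.199, 0.051], [184.0, 232.0])]
top specimen_mid [(0.81, [0.627, 0.208, 0.
[... 336 characters left out ...]
])]
{'clock': 1.0, 'joint_pos': array([-1.26260473,  0.33220243, -0.06476067,  1.46008502,  0.02160596,
        1.34993204, -0.08847203]), 'joint_velocities': array([-0.00035988, -0.00095545,  0.00084091, -0.0001808 , -0.00064486,
        0.00199531, -0.00032505]), 'tau': array([-4.97042970e-05, -6.25224566e+01,  4.88681998e-02, -3.91831541e+01,
        1.64477178e-02,  1.71434760e-03, -1.07397986e-05]), 'position': array([0.20295076, 0.59114754, 0.23134332]), 'ee_rot': array([ 1.64598575e-01,  9.86360638e-01,  3.56645882e-05, -1.00720956e-05]), 'ft_force': array([ 0.5960369 , -1.36286582,  0.63917948]), 'torque': array([0.01878824, 0.01664464, 0.03327102]), 'grip_width': 0.9978082831696764}
```

View pictures.

View pics/side0.png

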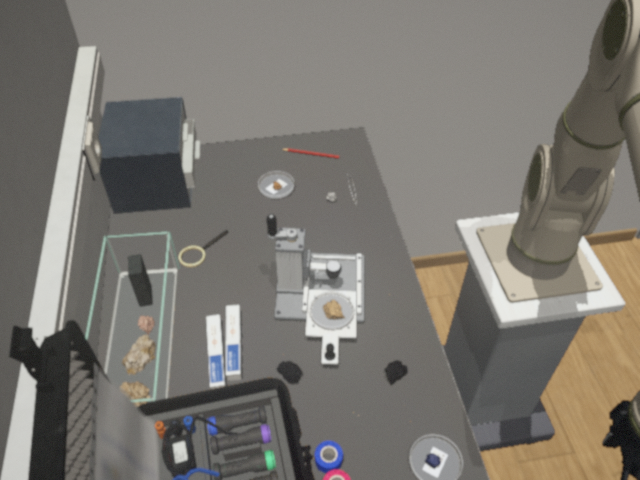

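View pics/top0.png

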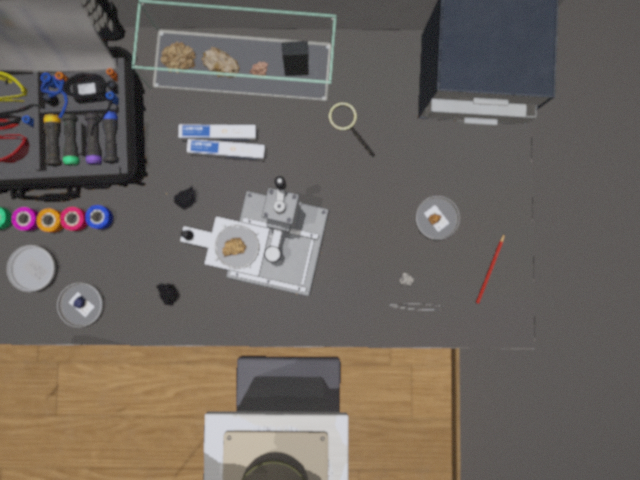

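```bash
python3 - <<'E'
from h import *
a=cv2.imread('pics/side0.png'); b=cv2.imread('pics/top0.png')
cv2.imwrite('pics/side_c.png',cv2.resize(a[200:375,250:425],None,fx=3.4,fy=3.4,interpolation=cv2.INTER_CUBIC)[:600])
cv2.imwrite('pics/top_c.png',cv2.resize(b[165:315,155:345],None,fx=4,fy=4,interpolation=cv2.INTER_CUBIC))
i=manip.camera_info('top');print(i['fx'],[ -cam(n)[1].T@cam(n)[2] for n in('top','side')])
from scipy.optimize import least_squares
def tri(pt,ps):
    f=lambda P:np.r_[proj(P,'top')-pt,proj(P,'side')-ps]
    s=least_squares(f,[.6,0,.2]);return s.x.round(4),s.fun.round(2)
for t in ['grip_mid','tray_knob','loupe_tip','stand']:
    c={}
    for n in('top','side'):
        r=manip.cut_out(t,n)
        for d in r[:2]:
            m=d['pixels'];ys,xs=np.nonzero(m);print(t,n,round(d['score'],2),m.sum(),xs.mean().round(1),ys.mean().round(1),xs.min(),xs.max(),ys.min(),ys.max())
        if r:
            m=r[0]['pixels'];ys,xs=np.nonzero(m);c[n]=np.array([xs.mean(),ys.mean()])
            if t=='stand': np.save(f'stand_{n}.npy',m)
    if len(c)==2: print(tri(c['top'],c['side']))
E
```

```text
524.1897230248945 [array([ 0.46752419, -0.07433147,  1.18691047]), array([0.68300189, 0.8532185 , 1.1359982 ])]
grip_mid top 0.69 146 279.5 182.2 273 285 175 189
grip_mid top 0.68 583 275.4 239.5 265 290 220 261
grip_mid side 0.74 794 275.6 184.4 258 293 170 198
grip_mid side 0.45 204 271.3 224.6 266 276 214 236
(array([ 0.6152, -0.0228,  0.3234]), array([ 0.13, -0.57,  0.69,  0.1 ]))
tray_knob top 0.9 1366 224.4 243.0 181 268 217 274
tray_knob side 0.88 1272 332.1 331.2 306 356 290 363
(array([0.5269, 0.1201, 0.0014]), array([-0.22,  0.9 , -0.9 , -0.05]))
loupe_tip top 0.96 563 274.7 239.9 264 289 219 262
loupe_tip top 0.61 1376 437.3 216.8 415 459 195 238
loupe_tip side 0.96 630 319.4 266.6 301 341 249 278
(array([5.326e-01, 3.000e-04, 8.230e-02]), array([ 0.03, -0.13,  0.14,  0.01]))
stand top 0.72 8030 272.8 239.3 180 327 176 295
stand top 0.64 1562 225.2 243.6 181 268 217 274
```

View pics/side_c.png

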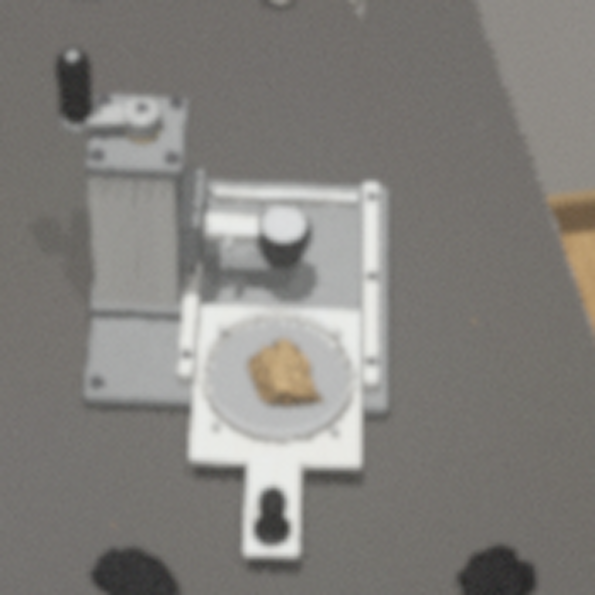

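View pics/top_c.png

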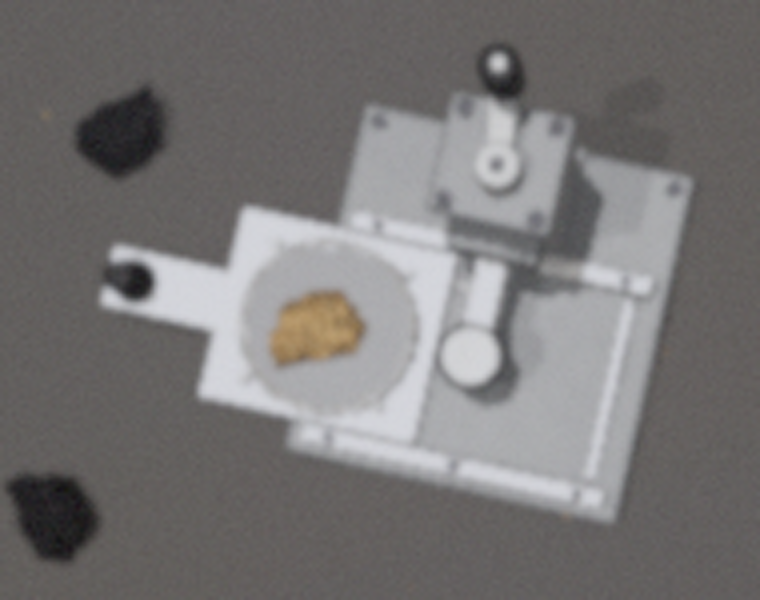

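```bash
python3 - <<'E'
from h import *
from scipy.optimize import least_squares
def tri(pt,ps):
    f=lambda P:np.r_[proj(P,'top')-pt,proj(P,'side')-ps]
    s=least_squares(f,[.6,0,.2]);return s.x.round(4),s.fun.round(2)
print('grip',tri([279.5,182.2],[271.3,224.6]))
print('griptop',tri([279.6,181.5],[271,216.5]))
print('hub',tri([279,206.2],[291.5,231.8]))
C=lambda x,y:(155+x/4,165+y/4)
print('knobtop',tri(C(116,277),(250+272/3.4,200+494/3.4)))
print('loupe top',tri(C(470,357),(250+284/3.4,200+224/3.4)))
# base corners at z~0.02
for p in [(368,103),(692,180),(616,522),(288,450)]: print('base',at_z(*C(*p),0.015,'top').round(4))
for p in [(86,403),(387,412),(384,185)]: print('base s',at_z(250+p[0]/3.4,200+p[1]/3.4,0.015,'side').round(4))
for z in(.216,.241): print(at_z(279.5,182.2,z,'top').round(4))
E
```

```text
grip (array([ 0.6318, -0.0164,  0.219 ]), array([-0.03,  0.12, -0.14, -0.02]))
griptop (array([ 0.6301, -0.018 ,  0.2409]), array([ 0.06, -0.27,  0.31,  0.05]))
hub (array([ 0.5905, -0.0144,  0.1916]), array([-0.  ,  0.  , -0.01, -0.  ]))
knobtop (array([0.5441, 0.1955, 0.067 ]), array([ 0.05, -0.22,  0.22,  0.01]))
loupe top (array([0.5018, 0.0045, 0.0837]), array([-0.02,  0.07, -0.08, -0.  ]))
base [0.6466 0.0687 0.015 ]
base [ 0.6047 -0.114   0.015 ]
base [ 0.4131 -0.073   0.015 ]
base [0.4514 0.1101 0.015 ]
base s [0.6446 0.0757 0.015 ]
base s [0.4531 0.1151 0.015 ]
base s [ 0.4131 -0.0743  0.015 ]
[ 0.6325 -0.0162  0.216 ]
[ 0.6283 -0.0177  0.241 ]
```

arm_command([
  [0, 0, -30],
  [0, 0, -30],
  [0, 0, -20],
  [0, 0, 0],
], turn=[-6.3, -6.3, -6.35, 0], grip=[0, 0, 0, 0], newtons=30)

```text
clock: 1.73
position: [0.2034, 0.5926, 0.3166]
ee_rot: [-0.003, 1.0, 0.004, 0.001]
ft_force: [0.1, 0.5, 0.9]
grip_width: 0.998
```

arm_command([
  [-20, -28, 0],
  [-20, -28, 0],
  [-20, -28, 0],
  [-20, -28, 0],
  [-20, -28, 0],
  [-20, -28, 0],
  [-20, -28, 0],
  [-20, -28, 0],
  [-20, -28, 0],
  [-20, -28, 0],
], turn=[0, 0, 0, 0, 0, 0, 0, 0, 0, 0], grip=[0, 0, 0, 0, 0, 0, 0, 0, 0, 0])

```text
clock: 2.57
position: [0.4036, 0.3095, 0.3112]
ee_rot: [0.0, 1.0, 0.0, 0.0]
ft_force: [0.6, 0.5, 0.4]
grip_width: 0.999
```

arm_command([
  [-20, -28, 0],
  [-20, -28, 0],
  [-20, -28, 0],
  [-20, -28, 0],
  [-20, -28, 0],
  [-20, -28, 0],
  [-20, -28, 0],
  [-20, -28, 0],
  [0, 0, 0],
  [0, 0, 0],
], turn=[0, 0, 0, 0, 0, 0, 0, 0, 0, 0], grip=[0, 0, 0, 0, 0, 0, 0, 0, 0.3, 0.3])

```text
clock: 3.4
position: [0.5636, 0.0848, 0.3108]
ee_rot: [0.002, 1.0, -0.0, -0.0]
ft_force: [0.4, -0.2, -0.5]
grip_width: 0.748
```

arm_command([
  [-23, -34, 0],
  [-23, -34, 0],
  [-22, -33, 0],
  [0, 0, 0],
  [0, 0, 0],
], turn=[0, 0, 0, 0, 0], grip=[0.4, 0.4, 0.4, 0.4, 0.4])

```text
clock: 3.82
position: [0.6312, -0.0152, 0.3104]
ee_rot: [0.002, 1.0, -0.0, -0.001]
ft_force: [-0.3, 1.6, -0.0]
grip_width: 0.605
```

```bash
python3 - <<'E'
from h import *
o=manip.get_obs();print(o['position'],o['grip_width'])
for n in('top','side'):
    im=manip.camera(n);
    x,y=(200,110) if n=='top' else (200,130)
    cv2.imwrite(f'pics/{n}1.png',cv2.resize(im[y:y+150,x:x+180],None,fx=4,fy=4,interpolation=cv2.INTER_CUBIC))
E
```

```text
[ 0.63115863 -0.01522211  0.31039041] 0.6046720532046312
```

View pics/side1.png

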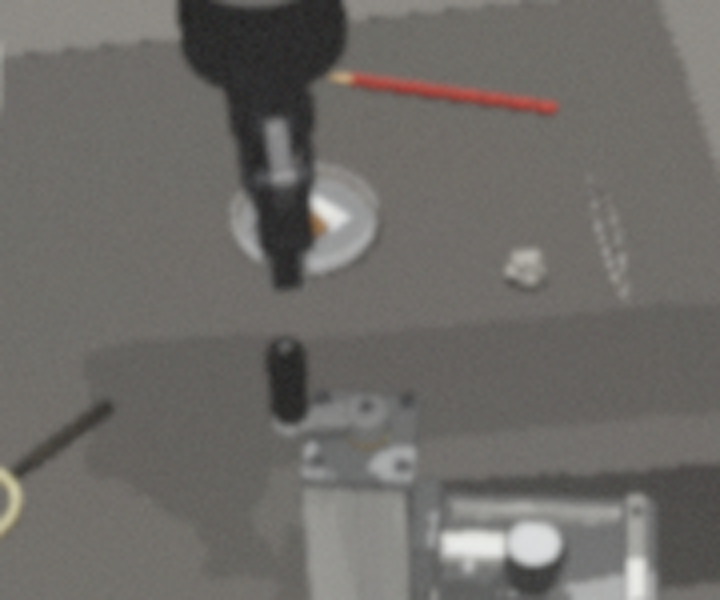

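arm_command([
  [0, -1, 35],
  [0, 0, 35],
  [0, 0, 24],
  [0, 0, 10],
  [0, 0, 0],
], turn=[0, 0, 0, 0, 0], grip=[0.4, 0.4, 0.4, 0.4, 0.4])

```text
clock: 4.33
position: [0.6295, -0.0128, 0.2053]
ee_rot: [-0.001, 1.0, 0.0, -0.002]
ft_force: [-0.4, -0.9, 0.7]
grip_width: 0.601
```

arm_command([
  [0, 0, 0],
  [0, 0, 0],
  [0, 0, 0],
  [0, 0, 0],
  [0, 0, 0],
], turn=[0, 0, 0, 0, 0], grip=[0.6, 0.8, 1, 1, 1])

```text
clock: 4.75
position: [0.632, -0.0146, 0.2095]
ee_rot: [-0.0, 1.0, 0.0, 0.002]
ft_force: [0.2, 1.0, 6.8]
grip_width: 0.225
```

```bash
python3 - <<'E'
from h import *
o=manip.get_obs();print(o['clock'],o['position'],o['grip_width'],o['ft_force'],o['joint_pos'])
manip.camera('top');o=manip.get_obs();print(o['clock'],o['position'],o['ft_force'],o['joint_pos'])
for n in('side',):
    im=manip.camera(n);
    x,y=(200,130)
    cv2.imwrite(f'pics/{n}2.png',cv2.resize(im[y:y+150,x:x+180],None,fx=4,fy=4,interpolation=cv2.INTER_CUBIC))
o=manip.get_obs();print(o['clock'],o['position'],o['ft_force'])
E
```

```text
4.75 [ 0.63202287 -0.01464161  0.20950318] 0.2245985242040987 [0.21098172 0.98242803 6.83678341] [-0.38333507  0.37183506  0.43598638  1.49667509 -0.1606745   1.30491248
  1.63910648]
4.8 [ 0.63201412 -0.01466241  0.20949129] [-0.94799573  0.18868762  7.43647955] [-0.38328892  0.37184682  0.43597879  1.49668454 -0.16068782  1.30492216
  1.63910135]
4.85 [ 0.63202513 -0.01462311  0.20949425] [-0.42168724  1.82452124  7.54387391]
```

View pics/side2.png

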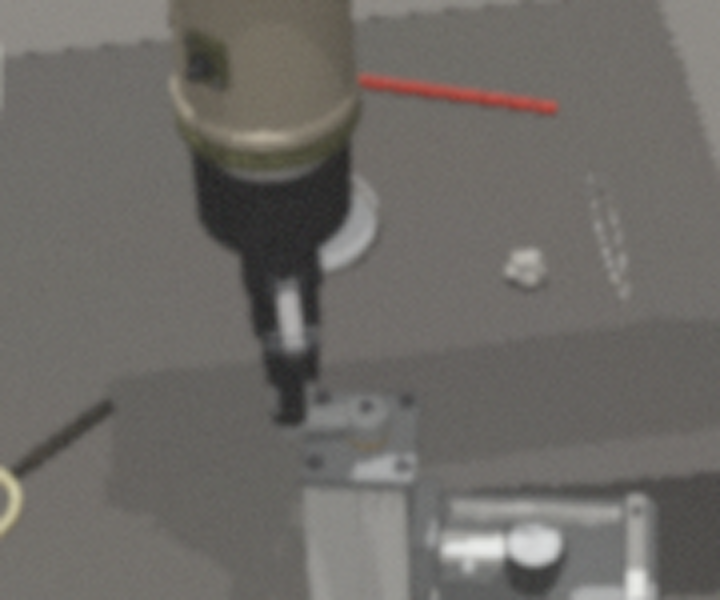

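```bash
cat > circ.py <<'E'
import numpy as np,sys
def rows(A,c,t0,t1,n,r=40.):
    """c commanded xy mm now; go to circle angle t1 in n rows"""
    c=np.array(c,float);out=[]
    for t in np.linspace(t0,t1,n+1)[1:]:
        p=np.array(A)+r*np.array([np.cos(np.radians(t)),np.sin(np.radians(t))])
        d=np.round(p-c,1);out.append([float(-d[0]),float(d[1]),0]);c=c+d
    print(out,'cmd now',c.round(2))
E
python3 -c "
from circ import *
rows([591.5,-12.2],[630.95,-14.9],-3.9,-53.9,6)"
```

```text
[[0.4, -5.8, 0], [1.6, -5.6, 0], [2.4, -5.2, 0], [3.2, -4.9, 0], [3.8, -4.4, 0], [4.5, -3.7, 0]] cmd now [615.05 -44.5 ]
```

arm_command([
  [0, 0, -3],
  [0.4, -5.8, 0],
  [1.6, -5.6, 0],
  [2.4, -5.2, 0],
  [3.2, -4.9, 0],
  [3.8, -4.4, 0],
  [4.5, -3.7, 0],
  [0, 0, 0],
], turn=[0, 0, 0, 0, 0, 0, 0, 0], grip=[1, 1, 1, 1, 1, 1, 1, 1])

```text
clock: 5.52
position: [0.6135, -0.0456, 0.2099]
ee_rot: [0.001, 1.0, 0.0, -0.001]
ft_force: [-0.0, -2.7, -9.4]
grip_width: 0.22
```

arm_command([
  [0, 0, 1],
  [0, 0, 0],
  [0, 0, 0],
], turn=[0, 0, 0], grip=[1, 1, 1])

```text
clock: 5.77
position: [0.6151, -0.0446, 0.2097]
ee_rot: [0.0, 1.0, -0.0, 0.0]
ft_force: [-1.1, -0.9, -2.8]
grip_width: 0.223
```

```bash
python3 -c "
from circ import *
rows([591.5,-12.2],[615.05,-44.5],-53.9,-133.9,9)"
```

```text
[[5.3, -3.3, 0], [5.7, -2.4, 0], [6.0, -1.5, 0], [6.2, -0.5, 0], [6.2, 0.4, 0], [6.0, 1.4, 0], [5.8, 2.3, 0], [5.3, 3.1, 0], [4.8, 4.0, 0]] cmd now [563.75 -41.  ]
```

arm_command([
  [5.3, -3.3, 0],
  [5.7, -2.4, 0],
  [6.0, -1.5, 0],
  [6.2, -0.5, 0],
], turn=[0, 0, 0, 0], grip=[1, 1, 1, 1])

```text
clock: 6.1
position: [0.5915, -0.0521, 0.2097]
ee_rot: [-0.0, 1.0, 0.0, 0.0]
ft_force: [3.1, 1.9, -1.4]
grip_width: 0.219
```

arm_command([
  [0, 0, 0],
  [0, 0, 0],
], turn=[0, 0], grip=[1, 1])

```text
clock: 6.27
position: [0.5912, -0.052, 0.2096]
ee_rot: [-0.0, 1.0, 0.0, -0.0]
ft_force: [-2.6, 1.1, 1.6]
grip_width: 0.221
```

arm_command([
  [6.2, 0.4, 0],
  [6.0, 1.4, 0],
  [5.8, 2.3, 0],
  [5.3, 3.1, 0],
  [4.8, 4.0, 0],
], turn=[0, 0, 0, 0, 0], grip=[1, 1, 1, 1, 1])

```text
clock: 6.68
position: [0.5636, -0.0405, 0.2096]
ee_rot: [-0.0, 1.0, 0.0, 0.001]
ft_force: [5.4, 2.0, -0.4]
grip_width: 0.225
```

arm_command([
  [0, 0, 0],
  [0, 0, 0],
  [0, 0, 0],
], turn=[0, 0, 0], grip=[1, 1, 1])

```text
clock: 6.93
position: [0.5638, -0.0406, 0.2096]
ee_rot: [-0.0, 1.0, 0.0, 0.0]
ft_force: [0.6, 3.6, 4.0]
grip_width: 0.221
```

arm_command([
  [1.0, -1.0, 0.0],
  [0, 0, 0],
  [0, 0, 0],
], turn=[0, 0, 0], grip=[1, 1, 1])

```text
clock: 7.18
position: [0.5637, -0.0407, 0.2095]
ee_rot: [-0.001, 1.0, 0.001, 0.001]
ft_force: [4.4, 6.7, 1.8]
grip_width: 0.222
```

```bash
python3 -c "
from circ import *
rows([591.5,-12.0],[562.75,-42.0],-134,-178,5)
rows([591.5,-12.0],[551.55,-13.4],-178,-178-92,23)
rows([591.5,-12.0],[591.5,28.0],-270,-558,72)"
```

```text
[[3.1, 5.8, 0], [3.3, 5.2, 0], [2.5, 5.6, 0], [1.6, 5.9, 0], [0.7, 6.1, 0]] cmd now [551.55 -13.4 ]
[[0.0, 2.8, 0], [-0.2, 2.8, 0], [-0.4, 2.7, 0], [-0.5, 2.8, 0], [-0.8, 2.7, 0], [-1.0, 2.6, 0], [-1.1, 2.5, 0], [-1.3, 2.5, 0], [-1.5, 2.4, 0], [-1.6, 2.2, 0], [-1.8, 2.2, 0], [-2.0, 2.0, 0], [-2.0, 1.8, 0], [-2.2, 1.8, 0], [-2.4, 1.5, 0], [-2.4, 1.4, 0], [-2.5, 1.2, 0], [-2.6, 1.1, 0], [-2.6, 0.9, 0], [-2.7, 0.6, 0], [-2.8, 0.5, 0], [-2.8, 0.3, 0], [-2.8, 0.1, 0]] cmd now [591.55  28.  ]
[[-2.8, -0.1, 0], [-2.8, -0.3, 0], [-2.7, -0.5, 0], [-2.7, -0.6, 0], [-2.7, -0.9, 0], [-2.6, -1.1, 0], [-2.5, -1.2, 0], [-2.4, -1.4, 0], [-2.3, -1.5, 0], [-2.2, -1.8, 0], [-2.1, -1.8, 0], [-1.9, -2.0, 0], [-1.8, -2.2, 0], [-1.7, -2.2, 0], [-1.4, -2.4, 0], [-1.4, -2.5, 0], [-1.1, -2.5, 0], [-0.9, -2.6, 0], [-0.8, -2.7, 0], [-0.6, -2.8, 0], [-0.4, -2.7, 0], [-0.2, -2.8, 0], [0.0, -2.8, 0], [0.2, -2.8, 0], [0.4, -2.7, 0], [0.6, -2.8, 0], [0.8, -2.7, 0], [0.9, -2.6, 0], [1.1, -2.5, 0], [1.4, -2.5, 0], [1.4, -2.4, 0], [1.7, -2.2, 0], [1.8, -2.2, 0], [1.9, -2.0, 0], [2.1, -1.8, 0], [2.2, -1.8, 0], [2.3, -1.5, 0], [2.4, -1.4, 0], [2.5, -1.2, 0], [2.6, -1.1, 0], [2.7, -0.9, 0], [2.7, -0.6, 0], [2.7, -0.5, 0], [2.8, -0.3, 0], [2.8, -0.1, 0], [2.8, 0.1, 0], [2.8, 0.3, 0], [2.7, 0.5, 0], [2.7, 0.6, 0], [2.7, 0.9, 0], [2.6, 1.1, 0], [2.5, 1.2, 0], [2.4, 1.4, 0], [2.3, 1.5, 0], [2.2, 1.8, 0], [2.1, 1.8, 0], [1.9, 2.0, 0], [1.8, 2.2, 0], [1.7, 2.2, 0], [1.4, 2.4, 0], [1.4, 2.5, 0], [1.1, 2.5, 0], [0.9, 2.6, 0], [0.8, 2.7, 0], [0.6, 2.8, 0], [0.4, 2.7, 0], [0.2, 2.8, 0], [-0.0, 2.8, 0], [-0.2, 2.8, 0], [-0.4, 2.7, 0], [-0.6, 2.8, 0], [-0.8, 2.7, 0]] cmd now [5.535e+02 4.000e-01]
```

arm_command([
  [3.1, 5.8, 0],
  [3.3, 5.2, 0],
  [2.5, 5.6, 0],
  [1.6, 5.9, 0],
  [0.7, 6.1, 0],
  [0, 0, 0],
  [0, 0, 0],
], turn=[0, 0, 0, 0, 0, 0, 0], grip=[1, 1, 1, 1, 1, 1, 1])

```text
clock: 7.77
position: [0.5518, -0.0128, 0.2096]
ee_rot: [-0.0, 1.0, 0.0, 0.0]
ft_force: [4.0, 1.8, 3.4]
grip_width: 0.225
```

arm_command([
  [0.0, 2.8, 0],
  [0, 0, 0],
], turn=[0, 0], grip=[1, 1])

```text
clock: 7.93
position: [0.5518, -0.0109, 0.2095]
ee_rot: [0.0, 1.0, -0.0, 0.0]
ft_force: [3.9, -0.1, 3.7]
grip_width: 0.226
```

arm_command([
  [-0.2, 2.8, 0],
  [0, 0, 0],
], turn=[0, 0], grip=[1, 1])

```text
clock: 8.1
position: [0.552, -0.0079, 0.2095]
ee_rot: [0.0, 1.0, -0.0, 0.0]
ft_force: [5.3, -1.2, 5.8]
grip_width: 0.22
```

arm_command([
  [-0.9, 2.7, -0.5],
  [0, 0, 0],
], turn=[0, 0], grip=[1, 1])

```text
clock: 8.27
position: [0.5525, -0.0049, 0.2096]
ee_rot: [0.0, 1.0, -0.0, -0.0]
ft_force: [3.8, -2.0, 3.8]
grip_width: 0.222
```

arm_command([
  [-0.5, 2.8, 0],
  [0, 0, 0],
], turn=[0, 0], grip=[1, 1])

```text
clock: 8.43
position: [0.5531, -0.002, 0.2096]
ee_rot: [-0.0, 1.0, -0.0, -0.0]
ft_force: [4.1, -1.8, 2.7]
grip_width: 0.225
```

arm_command([
  [-0.8, 2.7, 0],
  [0, 0, 0],
], turn=[0, 0], grip=[1, 1])

```text
clock: 8.6
position: [0.5539, 0.0009, 0.2096]
ee_rot: [-0.0, 1.0, 0.0, -0.0]
ft_force: [3.0, -1.7, 1.8]
grip_width: 0.225
```

arm_command([
  [-1.0, 2.6, 0],
  [0, 0, 0],
], turn=[0, 0], grip=[1, 1])

```text
clock: 8.77
position: [0.5549, 0.0035, 0.2096]
ee_rot: [-0.0, 1.0, 0.0, -0.0]
ft_force: [1.9, -1.7, 1.9]
grip_width: 0.221
```

arm_command([
  [-1.1, 2.5, 0],
  [0, 0, 0],
], turn=[0, 0], grip=[1, 1])

```text
clock: 8.93
position: [0.5561, 0.006, 0.2096]
ee_rot: [-0.0, 1.0, 0.0, -0.0]
ft_force: [3.0, -1.6, 0.6]
grip_width: 0.223
```

arm_command([
  [-1.3, 2.5, 0],
  [0, 0, 0],
], turn=[0, 0], grip=[1, 1])

```text
clock: 9.1
position: [0.5574, 0.0084, 0.2096]
ee_rot: [-0.0, 1.0, 0.0, -0.0]
ft_force: [2.1, -2.6, 1.0]
grip_width: 0.222
```

arm_command([
  [-1.5, 2.4, 0],
  [0, 0, 0],
], turn=[0, 0], grip=[1, 1])

```text
clock: 9.27
position: [0.559, 0.0108, 0.2096]
ee_rot: [-0.0, 1.0, 0.0, -0.0]
ft_force: [1.9, -1.9, -0.6]
grip_width: 0.224
```

arm_command([
  [-1.6, 2.2, 0],
  [0, 0, 0],
], turn=[0, 0], grip=[1, 1])

```text
clock: 9.43
position: [0.5606, 0.013, 0.2096]
ee_rot: [-0.0, 1.0, -0.0, -0.0]
ft_force: [1.5, -2.0, -0.1]
grip_width: 0.226
```

arm_command([
  [-1.8, 2.2, 0],
  [0, 0, 0],
], turn=[0, 0], grip=[1, 1])

```text
clock: 9.6
position: [0.5624, 0.0151, 0.2096]
ee_rot: [-0.0, 1.0, -0.0, -0.0]
ft_force: [1.9, -1.8, -2.0]
grip_width: 0.224
```

arm_command([
  [-2.0, 2.0, 0.2],
  [0, 0, 0],
], turn=[0, 0], grip=[1, 1])

```text
clock: 9.77
position: [0.5646, 0.0172, 0.2096]
ee_rot: [-0.0, 1.0, 0.0, 0.0]
ft_force: [1.0, -1.9, 0.6]
grip_width: 0.227
```

arm_command([
  [-2.0, 1.8, 0],
  [0, 0, 0],
], turn=[0, 0], grip=[1, 1])

```text
clock: 9.93
position: [0.5665, 0.019, 0.2096]
ee_rot: [-0.0, 1.0, 0.0, 0.0]
ft_force: [1.3, -2.2, 0.7]
grip_width: 0.224
```

arm_command([
  [-2.2, 1.8, 0],
  [0, 0, 0],
], turn=[0, 0], grip=[1, 1])

```text
clock: 10.1
position: [0.5688, 0.0207, 0.2097]
ee_rot: [-0.0, 1.0, 0.0, 0.0]
ft_force: [1.0, -1.8, 0.4]
grip_width: 0.219
```

arm_command([
  [-2.4, 1.5, 0],
  [0, 0, 0],
], turn=[0, 0], grip=[1, 1])

```text
clock: 10.27
position: [0.5712, 0.0222, 0.2096]
ee_rot: [-0.0, 1.0, 0.0, 0.0]
ft_force: [0.9, -0.9, 1.3]
grip_width: 0.224
```

arm_command([
  [-2.4, 1.4, 0],
  [0, 0, 0],
], turn=[0, 0], grip=[1, 1])

```text
clock: 10.43
position: [0.5736, 0.0236, 0.2096]
ee_rot: [-0.0, 1.0, 0.0, 0.0]
ft_force: [-0.1, -2.2, 2.2]
grip_width: 0.222
```

arm_command([
  [-2.5, 1.2, 0],
  [0, 0, 0],
], turn=[0, 0], grip=[1, 1])

```text
clock: 10.6
position: [0.5761, 0.0248, 0.2096]
ee_rot: [-0.0, 1.0, 0.0, 0.0]
ft_force: [-0.0, -0.5, 2.9]
grip_width: 0.224
```

arm_command([
  [-2.6, 1.1, 0],
  [0, 0, 0],
], turn=[0, 0], grip=[1, 1])

```text
clock: 10.77
position: [0.5787, 0.0258, 0.2096]
ee_rot: [-0.0, 1.0, 0.0, 0.0]
ft_force: [0.4, -2.1, 2.6]
grip_width: 0.226
```

arm_command([
  [-2.6, 0.9, -0.3],
  [0, 0, 0],
], turn=[0, 0], grip=[1, 1])

```text
clock: 10.93
position: [0.5811, 0.0266, 0.2096]
ee_rot: [0.0, 1.0, -0.0, -0.0]
ft_force: [-0.9, -1.6, 0.3]
grip_width: 0.224
```

arm_command([
  [-2.7, 0.6, 0],
  [0, 0, 0],
], turn=[0, 0], grip=[1, 1])

```text
clock: 11.1
position: [0.5838, 0.0272, 0.2096]
ee_rot: [-0.0, 1.0, -0.0, -0.0]
ft_force: [-0.8, -1.1, -1.5]
grip_width: 0.223
```

arm_command([
  [-2.8, 0.5, 0],
  [0, 0, 0],
], turn=[0, 0], grip=[1, 1])

```text
clock: 11.27
position: [0.5867, 0.0277, 0.2097]
ee_rot: [-0.0, 1.0, -0.0, -0.0]
ft_force: [-0.2, -0.4, -1.3]
grip_width: 0.22
```

arm_command([
  [-2.8, 0.3, 0],
  [0, 0, 0],
], turn=[0, 0], grip=[1, 1])

```text
clock: 11.43
position: [0.5895, 0.028, 0.2097]
ee_rot: [-0.0, 1.0, -0.0, -0.0]
ft_force: [-1.0, -1.5, -1.2]
grip_width: 0.222
```

arm_command([
  [-2.8, 0.1, 0],
  [0, 0, 0],
], turn=[0, 0], grip=[1, 1])

```text
clock: 11.6
position: [0.5923, 0.0281, 0.2097]
ee_rot: [-0.0, 1.0, -0.0, -0.0]
ft_force: [-0.0, -1.9, -1.8]
grip_width: 0.226
```

arm_command([
  [-2.8, -0.1, 0],
  [0, 0, 0],
], turn=[0, 0], grip=[1, 1])

```text
clock: 11.77
position: [0.5951, 0.028, 0.2097]
ee_rot: [-0.0, 1.0, -0.0, -0.0]
ft_force: [-0.3, -1.6, -1.5]
grip_width: 0.225
```

arm_command([
  [-2.8, -0.3, 0],
  [0, 0, 0],
], turn=[0, 0], grip=[1, 1])

```text
clock: 11.93
position: [0.5979, 0.0276, 0.2097]
ee_rot: [-0.0, 1.0, 0.0, -0.0]
ft_force: [-0.8, -1.3, -4.0]
grip_width: 0.22
```

arm_command([
  [-2.7, -0.5, 0.3],
  [0, 0, 0],
], turn=[0, 0], grip=[1, 1])

```text
clock: 12.1
position: [0.6008, 0.0271, 0.2097]
ee_rot: [0.0, 1.0, 0.0, 0.0]
ft_force: [-0.2, -1.1, -1.7]
grip_width: 0.225
```

arm_command([
  [-2.7, -0.6, 0],
  [0, 0, 0],
], turn=[0, 0], grip=[1, 1])

```text
clock: 12.27
position: [0.6035, 0.0264, 0.2097]
ee_rot: [0.0, 1.0, 0.0, 0.0]
ft_force: [-0.4, -2.0, -1.4]
grip_width: 0.226
```

arm_command([
  [-2.7, -0.9, 0],
  [0, 0, 0],
], turn=[0, 0], grip=[1, 1])

```text
clock: 12.43
position: [0.6062, 0.0255, 0.2097]
ee_rot: [0.0, 1.0, 0.0, 0.0]
ft_force: [-1.1, -2.2, -1.3]
grip_width: 0.222
```

arm_command([
  [-2.6, -1.1, 0],
  [0, 0, 0],
], turn=[0, 0], grip=[1, 1])

```text
clock: 12.6
position: [0.6087, 0.0244, 0.2097]
ee_rot: [0.0, 1.0, 0.0, 0.0]
ft_force: [-1.5, -1.8, -0.5]
grip_width: 0.219
```

arm_command([
  [-2.5, -1.2, 0],
  [0, 0, 0],
], turn=[0, 0], grip=[1, 1])

```text
clock: 12.77
position: [0.6112, 0.0232, 0.2096]
ee_rot: [0.0, 1.0, 0.0, 0.0]
ft_force: [-0.7, -2.1, -1.0]
grip_width: 0.226
```

```bash
python3 -c "
from circ import *
rows([591.6,-12.0],[610.85,23.3],61,-184,49)"
```

```text
[[-3.1, -2.1, 0], [-2.8, -2.1, 0], [-2.6, -2.3, 0], [-2.4, -2.6, 0], [-2.2, -2.7, 0], [-1.9, -2.9, 0], [-1.7, -3.1, 0], [-1.4, -3.2, 0], [-1.1, -3.3, 0], [-0.8, -3.4, 0], [-0.5, -3.4, 0], [-0.2, -3.5, 0], [0.0, -3.5, 0], [0.4, -3.5, 0], [0.7, -3.4, 0], [1.0, -3.3, 0], [1.3, -3.3, 0], [1.6, -3.1, 0], [1.8, -3.0, 0], [2.1, -2.8, 0], [2.3, -2.6, 0], [2.5, -2.4, 0], [2.7, -2.2, 0], [2.9, -1.9, 0], [3.1, -1.7, 0], [3.2, -1.3, 0], [3.3, -1.2, 0], [3.4, -0.8, 0], [3.5, -0.5, 0], [3.5, -0.2, 0], [3.4, 0.1, 0], [3.5, 0.4, 0], [3.4, 0.7, 0], [3.4, 1.0, 0], [3.2, 1.3, 0], [3.1, 1.5, 0], [3.0, 1.8, 0], [2.8, 2.1, 0], [2.6, 2.3, 0], [2.4, 2.6, 0], [2.2, 2.7, 0], [1.9, 2.9, 0], [1.7, 3.1, 0], [1.4, 3.2, 0], [1.1, 3.3, 0], [0.8, 3.4, 0], [0.5, 3.4, 0], [0.2, 3.5, 0], [-0.0, 3.5, 0]] cmd now [551.65  -9.2 ]
```

arm_command([
  [-3.1, -2.1, 0],
  [0, 0, 0],
], turn=[0, 0], grip=[1, 1])

```text
clock: 12.93
position: [0.6145, 0.0211, 0.2097]
ee_rot: [0.0, 1.0, 0.0, 0.0]
ft_force: [0.3, -1.9, 0.0]
grip_width: 0.224
```

arm_command([
  [-2.8, -2.1, 0],
  [0, 0, 0],
], turn=[0, 0], grip=[1, 1])

```text
clock: 13.1
position: [0.6173, 0.019, 0.2096]
ee_rot: [0.0, 1.0, 0.0, 0.0]
ft_force: [-0.3, -0.1, -1.0]
grip_width: 0.219
```

arm_command([
  [-2.6, -2.3, 0],
  [0, 0, 0],
], turn=[0, 0], grip=[1, 1])

```text
clock: 13.27
position: [0.6199, 0.0167, 0.2097]
ee_rot: [0.0, 1.0, 0.0, 0.0]
ft_force: [-0.4, 0.8, -0.1]
grip_width: 0.222
```

arm_command([
  [-2.4, -2.6, 0],
  [0, 0, 0],
], turn=[0, 0], grip=[1, 1])

```text
clock: 13.43
position: [0.6223, 0.0141, 0.2097]
ee_rot: [0.0, 1.0, 0.0, 0.0]
ft_force: [0.5, 0.1, -0.8]
grip_width: 0.222
```

arm_command([
  [-2.2, -2.7, 0],
  [0, 0, 0],
], turn=[0, 0], grip=[1, 1])

```text
clock: 13.6
position: [0.6245, 0.0113, 0.2097]
ee_rot: [0.0, 1.0, 0.0, 0.0]
ft_force: [1.1, 1.7, -0.4]
grip_width: 0.226
```

arm_command([
  [-1.9, -2.9, 0],
  [0, 0, 0],
], turn=[0, 0], grip=[1, 1])

```text
clock: 13.77
position: [0.6264, 0.0083, 0.2097]
ee_rot: [0.0, 1.0, 0.0, 0.0]
ft_force: [2.2, 1.1, -1.7]
grip_width: 0.222
```

arm_command([
  [-1.7, -3.1, 0],
  [0, 0, 0],
], turn=[0, 0], grip=[1, 1])

```text
clock: 13.93
position: [0.628, 0.0051, 0.2097]
ee_rot: [0.0, 1.0, 0.0, 0.0]
ft_force: [2.1, 0.3, -0.4]
grip_width: 0.221
```

arm_command([
  [-1.4, -3.2, 0],
  [0, 0, 0],
], turn=[0, 0], grip=[1, 1])

```text
clock: 14.1
position: [0.6294, 0.0018, 0.2097]
ee_rot: [0.0, 1.0, -0.0, 0.0]
ft_force: [3.3, 1.5, -0.6]
grip_width: 0.22
```

arm_command([
  [-1.1, -3.3, 0],
  [0, 0, 0],
], turn=[0, 0], grip=[1, 1])

```text
clock: 14.27
position: [0.6305, -0.0016, 0.2097]
ee_rot: [0.0, 1.0, -0.0, 0.0]
ft_force: [4.2, 1.2, -0.8]
grip_width: 0.219
```

arm_command([
  [-1.3, -3.4, 0],
  [0, 0, 0],
], turn=[0, 0], grip=[1, 1])

```text
clock: 14.43
position: [0.6314, -0.0053, 0.2097]
ee_rot: [0.0, 1.0, -0.0, -0.0]
ft_force: [1.7, 0.6, 0.1]
grip_width: 0.226
```

arm_command([
  [-0.5, -3.4, 0],
  [0, 0, 0],
], turn=[0, 0], grip=[1, 1])

```text
clock: 14.6
position: [0.6318, -0.0087, 0.2097]
ee_rot: [0.0, 1.0, -0.0, -0.0]
ft_force: [0.6, 0.8, 0.3]
grip_width: 0.224
```

arm_command([
  [-0.2, -3.5, 0],
  [0, 0, 0],
], turn=[0, 0], grip=[1, 1])

```text
clock: 14.77
position: [0.632, -0.0121, 0.2096]
ee_rot: [0.0, 1.0, -0.0, -0.0]
ft_force: [0.9, 0.1, 1.3]
grip_width: 0.225
```

arm_command([
  [0.1, -3.5, 0],
  [0, 0, 0],
], turn=[0, 0], grip=[1, 1])

```text
clock: 14.93
position: [0.6319, -0.0156, 0.2097]
ee_rot: [0.0, 1.0, -0.0, -0.0]
ft_force: [-0.7, 0.4, 0.7]
grip_width: 0.224
```

arm_command([
  [0.5, -3.5, 0],
  [0, 0, 0],
], turn=[0, 0], grip=[1, 1])

```text
clock: 15.1
position: [0.6314, -0.0191, 0.2096]
ee_rot: [0.0, 1.0, -0.0, 0.0]
ft_force: [0.2, 1.0, 1.2]
grip_width: 0.226
```

arm_command([
  [0.8, -3.4, 0],
  [0, 0, 0],
], turn=[0, 0], grip=[1, 1])

```text
clock: 15.27
position: [0.631, -0.0208, 0.2097]
ee_rot: [-0.0, 1.0, 0.001, 0.0]
ft_force: [3.8, 4.1, 1.7]
grip_width: 0.222
```

arm_command([
  [0, 0, 0],
  [0, 0, 0],
], turn=[0, 0], grip=[1, 1])

```text
clock: 15.43
position: [0.6309, -0.0208, 0.2096]
ee_rot: [-0.0, 1.0, 0.001, 0.0]
ft_force: [2.6, 5.1, 0.5]
grip_width: 0.226
```

Confirm with one small further step (1 mm ≈ 4 N).

arm_command([
  [0.3, -1.2, 0],
  [0, 0, 0],
  [0, 0, 0],
], turn=[0, 0, 0], grip=[1, 1, 1])

```text
clock: 15.68
position: [0.6309, -0.0209, 0.2097]
ee_rot: [-0.001, 1.0, 0.001, 0.001]
ft_force: [1.8, 6.9, -0.1]
grip_width: 0.226
```

```bash
python3 -c "
from circ import *
rows([591.9,-12.0],[630.2,-23.7],-17,343,36)"
```

```text
[[-1.4, 6.8, 0], [-0.2, 7.0, 0], [0.9, 6.9, 0], [2.2, 6.6, 0], [3.3, 6.2, 0], [4.2, 5.5, 0], [5.2, 4.6, 0], [5.9, 3.7, 0], [6.5, 2.7, 0], [6.8, 1.4, 0], [7.0, 0.2, 0], [6.9, -0.9, 0], [6.6, -2.2, 0], [6.2, -3.3, 0], [5.5, -4.2, 0], [4.6, -5.2, 0], [3.7, -5.9, 0], [2.7, -6.5, 0], [1.4, -6.8, 0], [0.2, -7.0, 0], [-0.9, -6.9, 0], [-2.2, -6.6, 0], [-3.3, -6.2, 0], [-4.2, -5.5, 0], [-5.2, -4.6, 0], [-5.9, -3.7, 0], [-6.5, -2.7, 0], [-6.8, -1.4, 0], [-7.0, -0.2, 0], [-6.9, 0.9, 0], [-6.6, 2.2, 0], [-6.2, 3.3, 0], [-5.5, 4.2, 0], [-4.6, 5.2, 0], [-3.7, 5.9, 0], [-2.7, 6.5, 0]] cmd now [630.2 -23.7]
```

arm_command([
  [-1.4, 6.8, 0],
  [-0.2, 7.0, 0],
  [0.9, 6.9, 0],
  [2.2, 6.6, 0],
  [3.3, 6.2, 0],
  [4.2, 5.5, 0],
  [5.2, 4.6, 0],
  [5.9, 3.7, 0],
  [6.5, 2.7, 0],
  [0, 0, 0],
], turn=[0, 0, 0, 0, 0, 0, 0, 0, 0, 0], grip=[1, 1, 1, 1, 1, 1, 1, 1, 1, 1])

```text
clock: 16.52
position: [0.6024, 0.0269, 0.2096]
ee_rot: [0.0, 1.0, -0.0, -0.0]
ft_force: [-3.0, -5.0, 2.1]
grip_width: 0.224
```

arm_command([
  [6.8, 0.6, 0],
  [7.0, 0.0, 0],
  [6.9, -1.1, 0],
  [6.6, -2.2, 0],
  [6.2, -3.3, 0],
  [5.5, -4.2, 0],
  [4.6, -5.2, 0],
  [3.7, -5.9, 0],
  [2.7, -6.5, 0],
  [0, 0, 0],
], turn=[0, 0, 0, 0, 0, 0, 0, 0, 0, 0], grip=[1, 1, 1, 1, 1, 1, 1, 1, 1, 1])

```text
clock: 17.35
position: [0.5531, -0.0022, 0.2096]
ee_rot: [0.001, 1.0, 0.0, -0.0]
ft_force: [-0.1, -1.5, 0.4]
grip_width: 0.225
```

arm_command([
  [1.4, -6.8, 0],
  [0.2, -7.0, 0],
  [-0.9, -6.9, 0],
  [-2.2, -6.6, 0],
  [-3.3, -6.2, 0],
  [-4.2, -5.5, 0],
  [-5.2, -4.6, 0],
  [-5.9, -3.7, 0],
  [-6.5, -2.7, 0],
  [0, 0, 0],
], turn=[0, 0, 0, 0, 0, 0, 0, 0, 0, 0], grip=[1, 1, 1, 1, 1, 1, 1, 1, 1, 1])

```text
clock: 18.18
position: [0.5817, -0.0509, 0.2096]
ee_rot: [-0.0, 1.0, -0.0, 0.0]
ft_force: [1.6, 4.4, 2.4]
grip_width: 0.224
```

arm_command([
  [-6.8, -1.4, 0],
  [-7.0, -0.2, 0],
  [-6.9, 0.9, 0],
  [-6.6, 2.2, 0],
  [-6.2, 3.3, 0],
  [-5.5, 4.2, 0],
  [-4.6, 5.2, 0],
  [-3.7, 5.9, 0],
  [-2.7, 6.5, 0],
  [0, 0, 0],
], turn=[0, 0, 0, 0, 0, 0, 0, 0, 0, 0], grip=[1, 1, 1, 1, 1, 1, 1, 1, 1, 1])

```text
clock: 19.02
position: [0.6304, -0.0238, 0.2095]
ee_rot: [-0.0, 1.0, -0.0, -0.001]
ft_force: [-3.3, 2.9, 4.9]
grip_width: 0.225
```

arm_command([
  [-1.0, 7.2, -0.5],
  [-0.2, 7.0, 0],
  [0.9, 6.9, 0],
  [2.2, 6.6, 0],
  [3.3, 6.2, 0],
  [4.2, 5.5, 0],
  [5.2, 4.6, 0],
  [5.9, 3.7, 0],
  [6.5, 2.7, 0],
  [0, 0, 0],
], turn=[0, 0, 0, 0, 0, 0, 0, 0, 0, 0], grip=[1, 1, 1, 1, 1, 1, 1, 1, 1, 1])

```text
clock: 19.85
position: [0.6017, 0.0269, 0.2098]
ee_rot: [-0.0, 1.0, 0.0, -0.001]
ft_force: [-1.6, -1.1, -4.7]
grip_width: 0.221
```

arm_command([
  [6.8, 1.0, 0],
  [7.0, 0.0, 0],
  [6.9, -1.1, 0],
  [6.6, -2.2, 0],
  [6.2, -3.3, 0],
  [5.5, -4.2, 0],
  [4.6, -5.2, 0],
  [3.7, -5.9, 0],
  [2.7, -6.5, 0],
  [0, 0, 0],
], turn=[0, 0, 0, 0, 0, 0, 0, 0, 0, 0], grip=[1, 1, 1, 1, 1, 1, 1, 1, 1, 1])

```text
clock: 20.68
position: [0.5528, -0.0033, 0.2099]
ee_rot: [0.001, 1.0, -0.0, -0.0]
ft_force: [2.9, -3.3, -11.1]
grip_width: 0.226
```

arm_command([
  [1.0, -6.8, 1.2],
  [0.2, -7.0, 0],
  [-0.9, -6.9, 0],
  [-2.2, -6.6, 0],
  [-3.3, -6.2, 0],
  [-4.2, -5.5, 0],
  [-5.2, -4.6, 0],
  [-5.9, -3.7, 0],
  [-6.5, -2.7, 0],
  [0, 0, 0],
], turn=[0, 0, 0, 0, 0, 0, 0, 0, 0, 0], grip=[1, 1, 1, 1, 1, 1, 1, 1, 1, 1])

```text
clock: 21.52
position: [0.5822, -0.051, 0.2095]
ee_rot: [-0.0, 1.0, 0.0, 0.001]
ft_force: [2.0, 4.7, 5.9]
grip_width: 0.222
```

arm_command([
  [-6.8, -1.2, 0],
  [-7.0, 0.0, 0],
  [-6.9, 0.9, 0],
  [-6.6, 2.2, 0],
  [-6.2, 3.3, 0],
  [-5.5, 4.2, 0],
  [-4.6, 5.2, 0],
  [-3.7, 5.9, 0],
  [-2.7, 6.5, 0],
  [0, 0, 0],
], turn=[0, 0, 0, 0, 0, 0, 0, 0, 0, 0], grip=[1, 1, 1, 1, 1, 1, 1, 1, 1, 1])

```text
clock: 22.35
position: [0.6307, -0.0234, 0.2094]
ee_rot: [-0.001, 1.0, -0.0, -0.001]
ft_force: [-4.7, 3.5, 9.3]
grip_width: 0.223
```

arm_command([
  [-0.6, 7.2, -0.9],
  [-0.2, 7.0, 0],
  [0.9, 6.9, 0],
  [2.2, 6.6, 0],
  [3.3, 6.2, 0],
  [4.2, 5.5, 0],
  [5.2, 4.6, 0],
  [5.9, 3.7, 0],
  [6.5, 2.7, 0],
  [0, 0, 0],
], turn=[0, 0, 0, 0, 0, 0, 0, 0, 0, 0], grip=[1, 1, 1, 1, 1, 1, 1, 1, 1, 1])

```text
clock: 23.18
position: [0.6013, 0.0269, 0.2097]
ee_rot: [-0.0, 1.0, 0.0, -0.001]
ft_force: [-1.9, 0.1, 0.1]
grip_width: 0.223
```

arm_command([
  [6.8, 1.0, 0],
  [7.0, 0.0, 0],
  [6.9, -1.1, 0],
  [6.6, -2.2, 0],
  [6.2, -3.3, 0],
  [5.5, -4.2, 0],
  [4.6, -5.2, 0],
  [3.7, -5.9, 0],
  [2.7, -6.5, 0],
  [0, 0, 0],
], turn=[0, 0, 0, 0, 0, 0, 0, 0, 0, 0], grip=[1, 1, 1, 1, 1, 1, 1, 1, 1, 1])

```text
clock: 24.02
position: [0.5527, -0.0035, 0.2097]
ee_rot: [0.001, 1.0, -0.0, 0.0]
ft_force: [4.1, -3.1, -3.9]
grip_width: 0.225
```

arm_command([
  [0.8, -6.8, 0.5],
  [0.2, -7.0, 0],
  [-0.9, -6.9, 0],
  [-2.2, -6.6, 0],
  [-3.3, -6.2, 0],
  [-4.2, -5.5, 0],
  [-5.2, -4.6, 0],
  [-5.9, -3.7, 0],
  [-6.5, -2.7, 0],
  [0, 0, 0],
], turn=[0, 0, 0, 0, 0, 0, 0, 0, 0, 0], grip=[1, 1, 1, 1, 1, 1, 1, 1, 1, 1])

```text
clock: 24.85
position: [0.581, -0.0508, 0.2096]
ee_rot: [-0.0, 1.0, 0.001, 0.0]
ft_force: [3.4, 4.9, 2.2]
grip_width: 0.222
```

arm_command([
  [-6.8, -1.0, 0],
  [-7.0, 0.0, 0],
  [-6.9, 0.9, 0],
  [-6.6, 2.2, 0],
  [-6.2, 3.3, 0],
  [-5.5, 4.2, 0],
  [-4.6, 5.2, 0],
  [-3.7, 5.9, 0],
  [-2.7, 6.5, 0],
  [0, 0, 0],
  [0, 0, 0],
], turn=[0, 0, 0, 0, 0, 0, 0, 0, 0, 0, 0], grip=[1, 1, 1, 1, 1, 1, 1, 1, 1, 1, 1])

```text
invalid input
```

arm_command([
  [-6.8, -1.0, 0],
  [-7.0, 0.0, 0],
  [-6.9, 0.9, 0],
  [-6.6, 2.2, 0],
  [-6.2, 3.3, 0],
  [-5.5, 4.2, 0],
  [-4.6, 5.2, 0],
  [-3.7, 5.9, 0],
  [-2.7, 6.5, 0],
  [0, 0, 0],
], turn=[0, 0, 0, 0, 0, 0, 0, 0, 0, 0], grip=[1, 1, 1, 1, 1, 1, 1, 1, 1, 1])

```text
clock: 25.68
position: [0.6306, -0.0235, 0.2095]
ee_rot: [-0.0, 1.0, -0.0, -0.0]
ft_force: [-2.1, 2.5, 6.7]
grip_width: 0.222
```

arm_command([
  [-0.2, 2.7, -0.8],
  [0, 0, 0],
  [0, 0, 0],
], turn=[0, 0, 0], grip=[1, 1, 1])

```text
clock: 25.93
position: [0.6306, -0.0222, 0.2097]
ee_rot: [0.0, 1.0, -0.001, 0.0]
ft_force: [2.2, -2.3, -2.3]
grip_width: 0.222
```

arm_command([
  [-0.3, 1.1, 0.3],
  [0, 0, 0],
  [0, 0, 0],
], turn=[0, 0, 0], grip=[1, 1, 1])

```text
clock: 26.18
position: [0.6309, -0.0206, 0.2097]
ee_rot: [0.0, 1.0, -0.0, 0.0]
ft_force: [3.2, -1.6, -2.3]
grip_width: 0.223
```

arm_command([
  [0, 0, 0],
  [0, 0, 0],
  [0, 0, 0],
  [0, 0, 0],
  [0, 0, -5],
  [0, 0, -25],
  [0, 0, -40],
  [0, 0, -40],
], turn=[0, 0, 0, 0, 0, 0, 0, 0], grip=[0.4, 0.4, 0.4, 0.4, 0.4, 0.4, 0.4, 0.4])

```text
clock: 26.85
position: [0.6298, -0.0199, 0.3207]
ee_rot: [-0.0, 1.0, -0.0, -0.001]
ft_force: [1.7, 0.2, 0.8]
grip_width: 0.601
```

```bash
python3 - <<'E'
from h import *
o=manip.get_obs();print(o['clock'],o['position'],o['grip_width'])
im=manip.camera('side'); cv2.imwrite('pics/side3.png',cv2.resize(im[180:375,240:435],None,fx=3,fy=3,interpolation=cv2.INTER_CUBIC))
for t in['stand','grip_mid','loupe_tip','tray_knob','specimen_mid']:
    print(t,[(round(d['score'],2),world(d['xyz'],'side').round(3).tolist()) for d in manip.tip_of(t,'side')])
E
```

```text
26.85 [ 0.62982106 -0.01991409  0.32072526] 0.6012978603504293
stand [(0.76, [0.536, -0.003, 0.003]), (0.22, [0.544, 0.195, 0.056])]
grip_mid [(0.69, [0.634, -0.022, 0.219])]
loupe_tip [(0.77, [0.5, 0.006, 0.061])]
tray_knob [(0.93, [0.548, 0.194, 0.056]), (0.28, [0.59, -0.01, 0.216])]
specimen_mid [(0.91, [0.42, 0.242, 0.014]), (0.8, [0.629, 0.209, 0.019]), (0.64, [0.521, 0.097, 0.045]), (0.55, [0.59, -0.014, 0.22])]
```

View pics/side3.png

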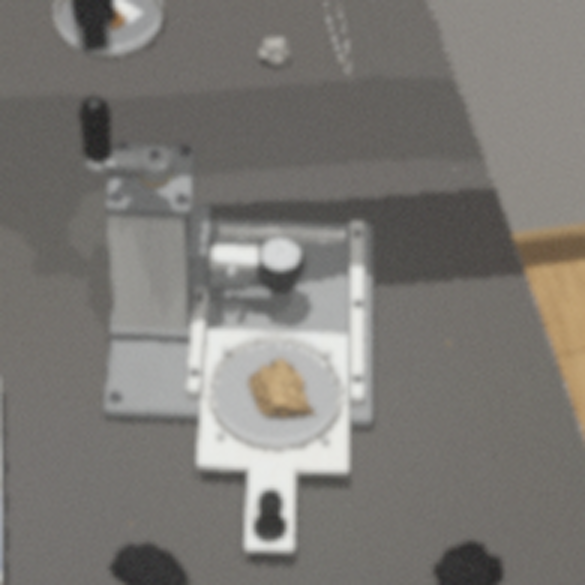

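arm_command([
  [14, 36, 0],
  [14, 36, 0],
  [14, 36, 0],
  [14, 36, 0],
  [14, 36, 0],
  [13, 35, 0],
  [0, 0, 40],
  [0, 0, 40],
  [0, 0, 0],
  [0, 0, 0],
], turn=[0, 0, 0, 0, 0, 0, 6, 6, 0, 0], grip=[0.4, 0.4, 0.4, 0.4, 0.4, 0.4, 0.4, 0.4, 0.4, 0.4])

```text
clock: 27.98
position: [0.5462, 0.1943, 0.2381]
ee_rot: [0.103, 0.995, -0.001, -0.002]
ft_force: [-0.6, 0.2, 1.4]
grip_width: 0.607
```

```bash
python3 - <<'E'
from h import *
o=manip.get_obs();print(o['clock'],o['position'],o['grip_width'],R.from_quat(o['ee_rot']).as_matrix()[:,1])
im=manip.camera('side'); cv2.imwrite('pics/side4.png',cv2.resize(im[240:390,240:435],None,fx=4,fy=4,interpolation=cv2.INTER_CUBIC))
print([(round(d['score'],2),world(d['xyz'],'side').round(4).tolist()) for d in manip.tip_of('tray_knob','side')])
im=manip.camera('top')
print([(round(d['score'],2),world(d['xyz'],'top').round(4).tolist()) for d in manip.tip_of('tray_knob','top')])
E
```

```text
27.9833 [0.54624616 0.19432698 0.23811509] 0.606819260748212 [ 0.20495102  0.9787662  -0.00343699]
[(0.9, [0.5477, 0.1956, 0.0571])]
[]
```

View pics/side4.png

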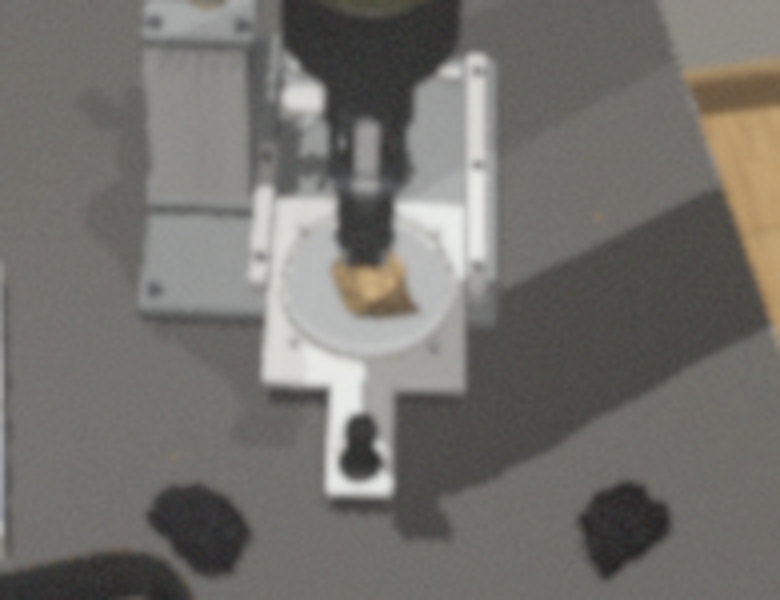

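arm_command([
  [0, 1, 40],
  [0, 0, 40],
  [0, 0, 40],
  [0, 0, 40],
  [0, 0, 22],
  [0, 0, 10],
  [0, 0, 0],
  [0, 0, 0],
], turn=[0, 0, 0, 0, 0, 0, 0, 0], grip=[0.4, 0.4, 0.4, 0.4, 0.4, 0.4, 0.4, 0.4])

```text
clock: 28.85
position: [0.5492, 0.1962, 0.0496]
ee_rot: [0.104, 0.995, 0.001, 0.001]
ft_force: [0.1, 0.7, 0.6]
grip_width: 0.599
```

arm_command([
  [0, 0, 5],
  [0, 0, 0],
  [0, 0, 0],
  [0, 0, 0],
  [0, 0, 0],
], turn=[0, 0, 0, 0, 0], grip=[0.5, 0.65, 0.8, 1, 1], newtons=20)

```text
clock: 29.27
position: [0.5486, 0.1964, 0.044]
ee_rot: [0.104, 0.995, 0.001, 0.001]
ft_force: [-2.0, 0.4, 6.0]
grip_width: 0.19
```

```bash
python3 - <<'E'
from h import *
o=manip.get_obs();print(o['clock'],o['position'],o['grip_width'],o['ft_force'])
im=manip.camera('side'); cv2.imwrite('pics/side5.png',cv2.resize(im[240:390,240:435],None,fx=4,fy=4,interpolation=cv2.INTER_CUBIC))
E
```

```text
29.2667 [0.54859257 0.19636351 0.04399036] 0.1899700773656661 [-2.00066887  0.37596978  5.98922955]
```

View pics/side5.png

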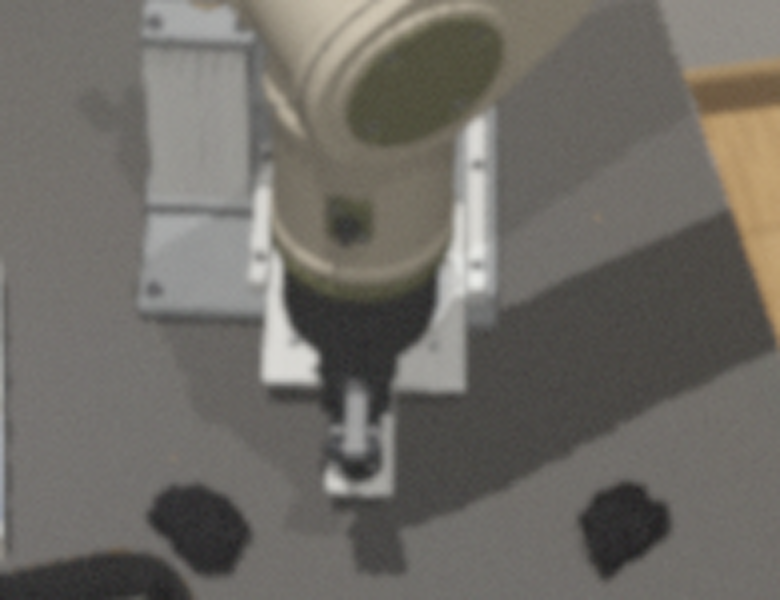

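arm_command([
  [0, -3, -1],
  [0, -6, 0],
  [0, -6, 0],
  [0, -6, 0],
  [0, -6, 0],
  [0, -6, 0],
  [0, -4, 0],
  [0, 0, 0],
], turn=[0, 0, 0, 0, 0, 0, 0, 0], grip=[1, 1, 1, 1, 1, 1, 1, 1])

```text
clock: 29.98
position: [0.5401, 0.1581, 0.044]
ee_rot: [0.105, 0.994, -0.0, -0.0]
ft_force: [1.7, -3.2, 3.0]
grip_width: 0.189
```

arm_command([
  [0, -4, 0],
  [0, -6, 0],
  [0, -6, 0],
  [0, -6, 0],
  [0, -6, 0],
  [0, -5, 0],
  [0, -3, 0],
  [0, 0, 0],
], turn=[0, 0, 0, 0, 0, 0, 0, 0], grip=[1, 1, 1, 1, 1, 1, 1, 1])

```text
clock: 30.65
position: [0.5324, 0.1233, 0.0439]
ee_rot: [0.105, 0.994, -0.0, -0.0]
ft_force: [0.1, -1.5, 7.6]
grip_width: 0.19
```

arm_command([
  [0, -2, 0],
  [0, -2, 0],
  [0, -1, 0],
  [0, 0, 0],
], turn=[0, 0, 0, 0], grip=[1, 1, 1, 1])

```text
clock: 30.98
position: [0.5316, 0.1193, 0.044]
ee_rot: [0.105, 0.995, 0.0, -0.0]
ft_force: [2.4, 1.5, 6.0]
grip_width: 0.19
```

arm_command([
  [0, -1, 0],
  [0, -1, 0],
  [0, 0, 0],
], turn=[0, 0, 0], grip=[1, 1, 1])

```text
clock: 31.23
position: [0.5312, 0.1175, 0.044]
ee_rot: [0.105, 0.995, 0.0, -0.0]
ft_force: [1.6, 1.5, 6.0]
grip_width: 0.189
```

arm_command([
  [0, -1.5, -0.5],
  [0, -1, 0],
  [0, 0, 0],
], turn=[0, 0, 0], grip=[1, 1, 1])

```text
clock: 31.48
position: [0.5305, 0.1147, 0.0441]
ee_rot: [0.105, 0.994, -0.0, -0.0]
ft_force: [3.5, 1.6, -0.4]
grip_width: 0.187
```

arm_command([
  [0, -1.5, 0],
  [0, 0, 0],
  [0, 0, 0],
], turn=[0, 0, 0], grip=[1, 1, 1])

```text
clock: 31.73
position: [0.5304, 0.1142, 0.0441]
ee_rot: [0.104, 0.995, 0.0, 0.0]
ft_force: [4.7, 3.7, -1.8]
grip_width: 0.193
```

arm_command([
  [0, -1.2, 0],
  [0, 0, 0],
  [0, 0, 0],
], turn=[0, 0, 0], grip=[1, 1, 1])

```text
clock: 31.98
position: [0.5304, 0.1142, 0.0442]
ee_rot: [0.104, 0.995, 0.001, 0.0]
ft_force: [7.2, 7.1, -4.6]
grip_width: 0.19
```

arm_command([
  [0, 1.3, 0.3],
  [0, 0, 0],
  [0, 0, 0],
  [0, 0, 0],
  [0, 0, 0],
  [0, 0, -5],
  [0, 0, -25],
  [0, 0, -40],
  [0, 0, -40],
  [0, 0, 0],
], turn=[0, 0, 0, 0, 0, 0, 0, 0, 0, 0], grip=[1, 0.6, 0.4, 0.4, 0.4, 0.4, 0.4, 0.4, 0.4, 0.4])

```text
clock: 32.82
position: [0.534, 0.1143, 0.1619]
ee_rot: [0.105, 0.994, 0.002, 0.005]
ft_force: [1.5, 0.3, 0.5]
grip_width: 0.599
```

arm_command([
  [0, 0, -40],
  [0, 0, -40],
  [0, 0, -35],
  [0, 35, 0],
  [0, 35, 0],
  [0, 35, 0],
  [0, 35, 0],
  [0, 20, 0],
  [0, 0, 0],
  [0, 0, 0],
], turn=[0, 0, 0, 0, 0, 0, 0, 0, 0, 0], grip=[0.4, 0.4, 0.4, 0.4, 0.4, 0.4, 0.4, 0.4, 0.4, 0.4])

```text
clock: 33.65
position: [0.5633, 0.2712, 0.2685]
ee_rot: [0.104, 0.995, -0.0, -0.0]
ft_force: [0.1, -1.5, -0.0]
grip_width: 0.601
```

```bash
python3 - <<'E'
from h import *
o=manip.get_obs();print(o['clock'],o['position'],o['ft_force'])
for n in('side','top'):
    im=manip.camera(n); x,y=(235,170) if n=='side' else (150,160)
    cv2.imwrite(f'pics/{n}6.png',cv2.resize(im[y:y+190,x:x+200],None,fx=3.1,fy=3.1,interpolation=cv2.INTER_CUBIC))
    for t in['stand','grip_mid','loupe_tip','tray_knob','specimen_mid','tweezers','dish_a','galena']:
        print(n,t,[(round(d['score'],2),world(d['xyz'],n).round(3).tolist()) for d in manip.tip_of(t,n)])
E
```

```text
33.65 [0.56330204 0.27124088 0.26854815] [ 0.13392401 -1.48803317 -0.0237313 ]
side stand [(0.83, [0.537, -0.002, 0.005])]
side grip_mid [(0.58, [0.633, -0.023, 0.218])]
side loupe_tip []
side tray_knob [(0.96, [0.529, 0.116, 0.055])]
side specimen_mid [(0.78, [0.629, 0.21, 0.02]), (0.58, [0.418, 0.243, 0.016])]
side tweezers []
side dish_a [(0.57, [0.587, -0.361, 0.005]), (0.33, [0.632, -0.022, 0.214])]
side galena []
top stand [(0.86, [0.539, 0.0, 0.003])]
top grip_mid [(0.59, [0.502, 0.018, 0.043]), (0.53, [0.453, -0.294, -0.0])]
top loupe_tip [(0.74, [0.503, 0.002, 0.06])]
top tray_knob [(0.61, [0.527, 0.114, 0.054])]
top specimen_mid [(0.86, [0.627, 0.208, 0.014]), (0.84, [0.415, 0.241, 0.011]), (0.43, [0.502, 0.014, 0.041])]
top tweezers [(0.39, [0.393, -0.311, 0.001])]
top dish_a [(0.84, [0.587, -0.361, 0.0])]
top galena [(0.67, [0.45, -0.292, -0.001])]
```

View pics/side6.png

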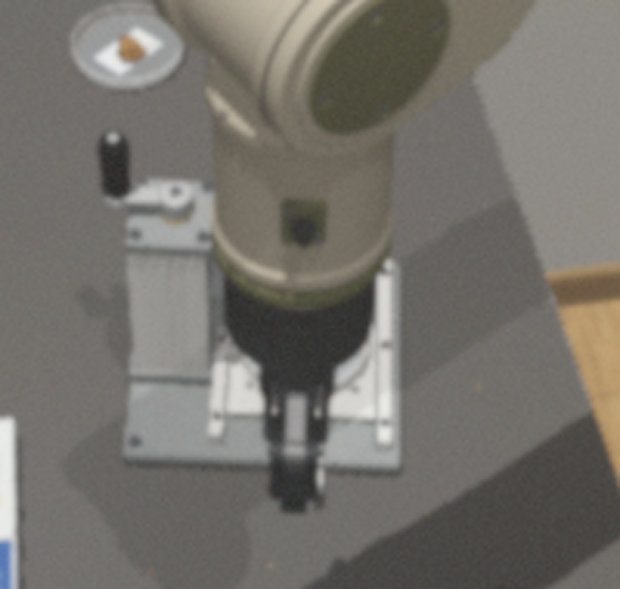

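View pics/top6.png

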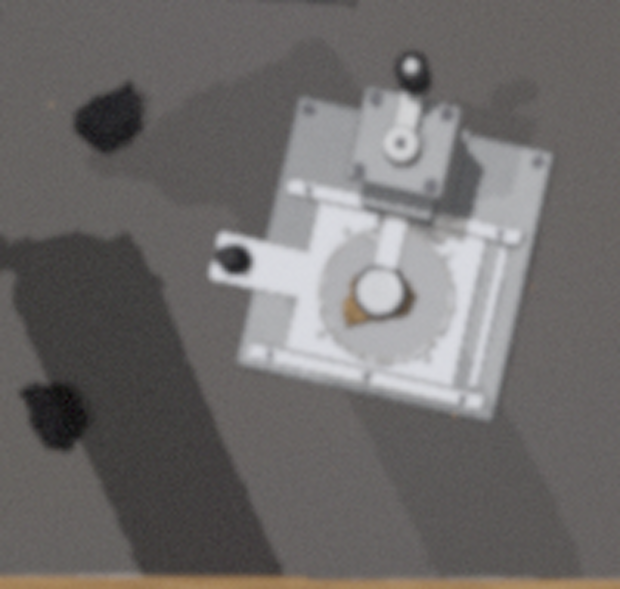

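```bash
python3 - <<'E'
from h import *
a=cv2.imread('pics/top0.png'); b=manip.camera('top'); cv2.imwrite('pics/top7.png',b)
up=4
A=cv2.resize(a,None,fx=up,fy=up,interpolation=cv2.INTER_CUBIC);B=cv2.resize(b,None,fx=up,fy=up,interpolation=cv2.INTER_CUBIC)
for nm,(x0,y0,x1,y1) in {'handle':(178,222,208,250),'near-left tray edge':(200,250,222,275),'stand corner':(290,270,322,300),'col':(262,190,275,222)}.items():
    m=cv2.matchTemplate(B[180*up:320*up,150*up:350*up],A[y0*up:y1*up,x0*up:x1*up],cv2.TM_CCOEFF_NORMED)
    _,v,_,p=cv2.minMaxLoc(m); q=(p[0]/up+150,p[1]/up+180)
    d=at_z(*q,0.03,'top')-at_z(x0,y0,0.03,'top'); print(nm,round(v,2),(q[0]-x0,q[1]-y0),d.round(4),np.linalg.norm(d).round(4))
print(manip.get_obs()['clock'])
E
```

```text
handle 0.92 (37.5, 8.5) [-0.0181 -0.0833  0.    ] 0.0853
near-left tray edge 0.94 (22.25, 12.25) [-0.0266 -0.0496  0.    ] 0.0563
stand corner 0.95 (0.0, -0.5) [0.0011 0.     0.    ] 0.0011
col 0.98 (-0.25, 0.25) [-0.0006  0.0005  0.    ] 0.0008
34.6
```

```bash
python3 -c "
from h import *
print(manip.hand_in())"
```

```text
the job is handed in; nothing more can be done
None
```

The loupe stand is set up as asked, and I handed the job in at about 35 s of the 72 s allowed; no verdict was reported.

- **Crank down:** I gripped the crank and wound it clockwise in small steps. It stopped about one turn (roughly 369°) below the start. A further 1.2 mm push gave no motion and only about 7 N, well under the 20 N limit.
- **Crank up:** I wound it anticlockwise three full turns. It ended within about 0.5° of the angle at which it touched the stop, then I let go.
- **Tray:** I slid the tray home by its knob until it stopped moving at a push of about 8 N, let go, and moved the arm clear.

**Last checks:**
- Matching the tray handle between the first and last top pictures gives 85.3 mm of travel. The arm's own reading gave 84.2 mm and the trained networks' knob positions about 82 mm. One template match, on the tray edge, read 56 mm; I took it for a false match and set it aside.
- The stand moved no more than about 1 mm, which is within the measuring error.
- The dish and specimen lie under the loupe.
- The tweezers, dish, galena and both black look-alike stones stay where they were, within about 5 mm of network error. The networks did not report the tweezers or the galena in the side picture at the end, so those two are checked from the top picture only.

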